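Start the vacuum machine on a cup of sauce

TASK

Take the air out of the sauce: switch the vacuum machine on by pressing down the raised front half of its rocker switch, then push its sprung lid fully shut with the fingertips and keep it pressed down for the pump to catch. Finish while still holding the lid down. Only press and push: keep your fingers off the rubber seal under the lid, and leave the cup and everything round the machine where it stands.

Things in the scene. Friction and masses are not known exactly. Their poses are not given: they have to be found in the camera images.
- vac: Chamber vacuum machine, steel box 206 (x) x 310 (y) x 140 (z) mm, fixed. Origin: centre of its underside, z up; its -x side is the front, towards the robot. Open chamber 130 x 176 mm (floor 40 mm above the worktop) centred at y +35 mm. Right of it (y -155 to -92 mm) a control strip level with the rim, 140 mm high: rocker switch at its front, round gauge 48 mm wide, 10 mm high behind.
- rocker (a point): Pivot point in the middle of the black rocker, 149 mm above the worktop; axes as vac. A shallow V of two flat halves, 52 mm long (x), 26 wide (y), in a bezel 6 mm high on the strip. Off: the front half (-x) slopes up to 10 mm above this point at its end 26 mm in front, the rear half is level. On: the front half is level at this height, the rear half slopes up.
- rocker_plate (a joint): Rocker switch, rad: 0 = off (front half up), 0.4 = fully on (front half down). Stiff; it stays where it is left. Pressing 18 mm in front of the pivot takes about 2 N.
- lid_hinge (a joint): Lid, rad: 1.0 = open against its stop (the start), 0 = shut. A spring opens the lid: about 5 N at the front edge to start it down and 7 N there to keep it shut (more nearer the hinge); let go, it springs open again.
- hinge_line (a point): Middle of the lid's hinge axis at the back of the machine, 152 mm above the worktop; the axis runs along y of vac. Fixed; axes as vac.
- lid: Clear slab 12 mm thick, 226 wide (y), reaching 184 mm from the hinge. Origin: middle of the hinge axis; shut, its axes are those of vac and it lies towards -x, from 3 mm below to 9 mm above the axis; it turns up about y to open. On top of its front edge a black pressing strip 26 mm deep, 10 mm above the slab, with a front ridge 6 mm deep, 5 mm higher.
- lid_strip (a point): Point in the middle of the top of the black pressing strip, 168 mm from the hinge and 19 mm above the lid's axis plane; moves with the lid, axes as lid. A good place to press.
- seal: Black rubber seal, a rectangular frame 9 mm high and 10 mm wide under the clear slab of the lid, set 10 mm in from the lid's front edge and 8 mm in from its sides; origin and axes as lid. Not to be touched by the fingers.
- sauce_cup: Clear plastic cup of sauce, 114 mm wide, 88 mm high, loose inside the chamber; origin: centre of its underside, z up. Its rim is 12 mm below the rim of the machine. Stays where it is.
- spice_1: Spice jar, 40 mm wide, 105 mm high, standing right of the machine. Origin: centre of its underside. Leave alone.
- squeeze_c: Pale squeeze bottle, 67 mm wide, 145 mm high. Origin: centre of its underside. Leave alone.
- label_tape: Roll of tape lying flat, 98 mm wide, 25 mm high. Origin: centre of its underside. Leave alone.
- gn_small: Shallow steel pan 162 x 176 x 65 mm. Origin: centre of its underside. Leave alone.
- garlic: Garlic bulb, 53 mm, well right of the machine. Origin: centre of its underside. Leave alone.
- marker: Marker pen lying flat, 135 mm long, 16 mm thick, well right of the machine. Origin: centre of its underside. Leave alone.

How it is judged:
On the way:
1. the machine is switched on while its lid is still open (value of joint rocker_plate above 0.3 rad and value of joint lid_hinge above 0.5 rad), for 0.2 s.
At the end, for the whole second after the job is handed in: The rocker is on (over 0.3 of its 0.4 rad), the lid is within 0.03 rad of shut (front edge within about 5.5 mm) and the fingers press it with more than 3 N through the last second; the sauce cup stands upright (within 0.1 rad) within 20 mm of where it stood (value of joint rocker_plate above 0.3 rad and value of joint lid_hinge below 0.03 rad and contact force between the fingers and lid above 3 N and angle between sauce_cup's own z axis and vertical below 0.1 rad and distance of sauce_cup from where it was at the start of the episode below 0.02 m); the arm keeps its last pose, push and grip.
It fails at once if the fingers touch the rubber seal under the lid (gripping or lifting the lid by its edge) (contact force between the fingers and seal above 0.5 N).
It fails at once if the sauce cup is moved, lifted or tipped (distance of sauce_cup from where it was at the start of the episode above 0.03 m or angle between sauce_cup's own z axis and vertical above 0.25 rad).
It fails at once if something standing round the machine is moved by more than 30 mm (distance of any of spice_1, squeeze_c, label_tape, gn_small, garlic, marker from where it was at the start of the episode above 0.03 m).
It also fails if it takes over 51 s, if anything falls off the work surface, if the arm or the gripper's body presses on something with over 40 N, if the wrist force passes 120 N, or if a joint passes its speed limit or range.

ROBOT

A 6-joint arm with a two-finger parallel gripper is mounted at the origin on a cart in front of the work surface, level with it; the furniture and walls round the work are solid. World frame = base frame: x ahead of the robot, y to its left, z up, the work surface at z = 0. Lengths are in m, angles in rad, forces in N, time in s.
With the tool pointing down it reaches from about 0.275 to 1 m from the base axis. Payload 8.4 kg.
Tool frame: the origin (TCP) lies midway between the tips of the shut fingers; the grasp point (between the pads) lies env.grip_depth behind it (env.grip_depth is the distance from the TCP to the grasp point, in m); z points along the fingers, y is the line along which they close (so a half turn about z gives the same grasp; the last joint's range is limited). The gripper opens to 85 mm and grips with 20 to 120 N. Pads are 22 mm wide; open, the fingers measure 114 mm over their backs; the gripper's body (76 mm by 85 mm) begins 54 mm behind the grasp point. The pads swing forward as they close: fully open they stand 13 mm farther back than shut.
Start: joints at [-1.275, 0.353, 1.633, -0, 1.155, -0.002], TCP at [0.183, -0.597, 0.231] pointing down, gripper open.
Joint ranges: [-2.63, 2.63], [-0.92, 2.1], [0.06, 2.66], [-1.3, 4.44], [0, 2.69], [-3.02, 3.02]. Speed limits (rad/s): [2.22, 2.22, 2.79, 3.14, 3.14, 3.14].

INTERFACE

Orientations are given as a unit quaternion [x, y, z, w].
In Python, from workcell import env gives the robot as it stands.
- The arm moves only by the shell command python3 -m creep 'ROWS' [FORCE]. ROWS is JSON, a list of rows, each an object with "translation": the shift along the world's x, y, z in mm, a list of three; "rot": the turn, a rotation vector about the world's x, y, z in degrees, a list of three; "claw": the gripper's target within -1 to 1 (fully open at 1, half-way at 0, shut at -1). A call has 1 to 20 rows; each row is the pose to reach, as a shift and turn from the pose commanded when the call began; what a row does not reach only later rows make up. A row lasts 1/12 s, in which the tool goes at most 41.7 mm and 7.16 degrees, less where a joint would pass 70% of its speed; a pose out of reach is approached as far as the arm can. A call with a gripper value outside its range is refused whole. The fingers move at their own pace and stop on an object; FORCE is the grip in N (left out, the last holds). Time passes only in rows, so rows that repeat a pose let the fingers close. It gives the time, the measured TCP pose, the force, the opening and the grip force at its end, in the units of the state.
- env.get_obs(): the state, without advancing time (a new reading comes with each control period).
- env.get_image(name): name is "scene" or "top" or "wrist"; returns a dict with "img" (420x560x3 uint8, red, green, blue), "fx", "fy", "cx", "cy" (pixels), "view" (4x4, takes a point from world to camera coordinates); the wrist camera has in their place "tool_from_camera" (4x4, takes a point from camera to tool coordinates, whose origin is the TCP and whose axes are the flange's). Camera axes: x right, y up, looking along -z (the intrinsics and any distortion apply to the point x, -y, -z); pixel columns grow to the right and rows downward; lengths in m; the calibration is good to about 2 mm. A picture is of the moment at which its call begins: read the wrist's pose just before it. There is no depth.
- env.close_job(): hands the job in; it is judged then, once.
The state is a dict: "time_s": time; "q": joint angles; "qd": joint speeds; "joint_torque": joint torques, N m; "ee_pos": TCP position; "orientation": TCP orientation; "ft_force": force on the tool from outside, world axes, zero at the start; "ft_torque": the same for the moment, N m; "width": opening from 0.0 (shut) to 1.0 (fully open); "gripper_force": force on a finger pad.
Only numpy, scipy, OpenCV 4.12 (cv2) and the standard library are available. Lean on these libraries where they do the work, as an engineer would, in place of code of your own. Each camera call takes 0.05 s, during which the arm holds its last target. There are 200 camera calls.

## Working session

There is one attempt and no reset: what is moved stays moved. The work goes in short steps, Python scripts to look and compute and a shell command to move; the robot and the scene stay as the last step left them, time stands still between calls to the robot, and variables do not carry over. Pictures are saved under pics/ and viewed, at most 10 in all, crops included, and the job is handed in when it is done.

```bash
mkdir -p pics; python3 - <<'E'
from workcell import env
import cv2,numpy as np
o=env.get_obs();print(o['time_s'],o['ee_pos'],o['orientation'],o['ft_force'],o['width'],env.grip_depth)
for n in("scene","top"):
    d=env.get_image(n);cv2.imwrite(f"pics/{n}0.png",cv2.resize(d['img'][:,:,::-1],(800,600)))
    print(n,{k:np.round(v,4).tolist() for k,v in d.items() if k!='img'})
    np.savez(n+'.npz',**d)
E
```

```text
0.0 [ 0.18323358 -0.5970246   0.23052895] [ 9.88934471e-01  1.48351290e-01 -1.14497420e-04 -7.03194612e-04] [-0.30792433 -0.61435991 -0.13694979] 0.9995877509813803 0.0187
scene {'fx': 406.7896, 'fy': 406.7896, 'cx': 278.1457, 'cy': 209.4323, 'view': [[0.8759, -0.4826, 0.0041, -0.4837], [0.3947, 0.7213, 0.5692, -0.3499], [-0.2777, -0.4969, 0.8222, -0.9818], [0.0, 0.0, 0.0, 1.0]]}
top {'fx': 465.9414, 'fy': 465.9414, 'cx': 276.0246, 'cy': 204.6032, 'view': [[-0.1175, -0.993, -0.013, 0.125], [0.8075, -0.1032, 0.5808, -0.5362], [-0.578, 0.0577, 0.814, -1.2992], [0.0, 0.0, 0.0, 1.0]]}
```

View pics/scene0.png

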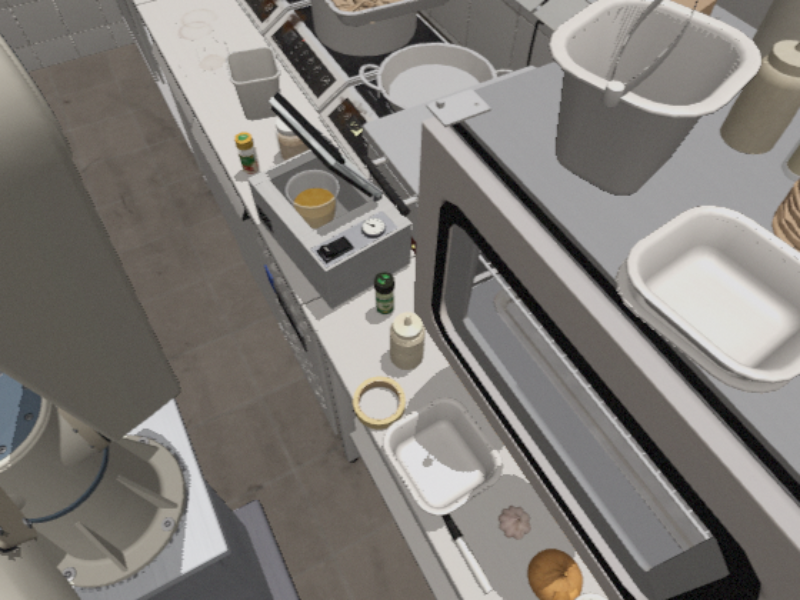

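View pics/top0.png

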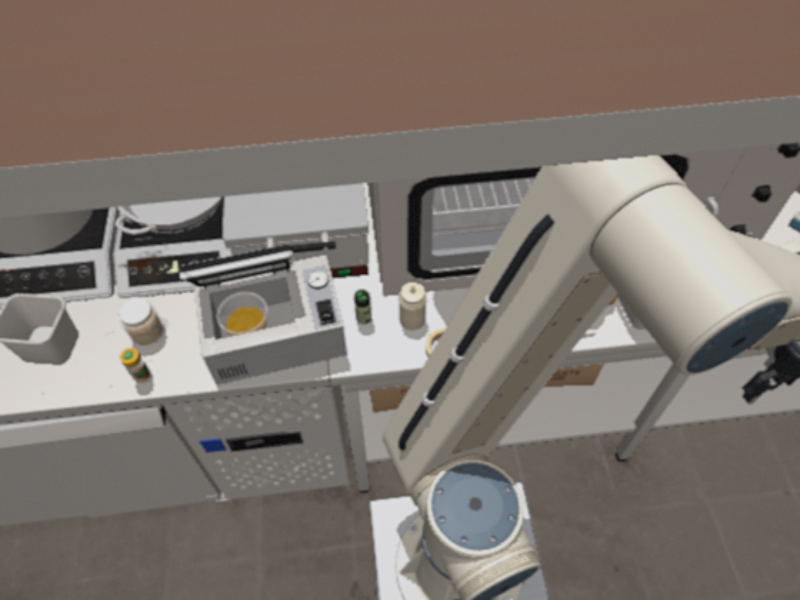

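The scene picture shows the machine with its rocker near (335,247) and gauge near (373,228). In the top picture the rocker is near (325,311), the gauge near (318,279), and the open lid's strip runs (185,275)–(335,243). I'll zoom in on the machine in both pictures.

```bash
cat > h.py <<'E'
import numpy as np,cv2
def load(n): return dict(np.load(n+'.npz'))
def ray(d,u,v):
    V=d['view'];R=V[:3,:3];c=-R.T@V[:3,3]
    r=R.T@np.array([(u-d['cx'])/d['fx'],-(v-d['cy'])/d['fy'],-1]);return c,r
def onz(d,u,v,z):
    c,r=ray(d,u,v);return c+r*(z-c[2])/r[2]
def proj(d,p):
    q=d['view'][:3,:3]@np.asarray(p)+d['view'][:3,3]
    return np.array([d['cx']+d['fx']*q[0]/-q[2],d['cy']-d['fy']*q[1]/-q[2]])
E
python3 - <<'E'
from h import *
s,t=load('scene'),load('top');k=.7
for d,a in((s,[(335,247,.149),(373,226,.150),(322,300,0),(248,180,.14)]),(t,[(325,311,.149),(318,279,.15)])):
    for u,v,z in a:print(onz(d,u*k,v*k,z).round(3))
# crops
a=cv2.resize(s['img'][60:220,165:300],None,fx=3.7,fy=3.7,interpolation=3)
b=cv2.resize(t['img'][155:275,120:260],None,fx=4,fy=4,interpolation=3)
cv2.imwrite('pics/c1.png',a[:,:,::-1]);cv2.imwrite('pics/c2.png',b[:,:,::-1])
E
```

```text
[0.533 0.214 0.149]
[0.622 0.226 0.15 ]
[0.489 0.215 0.   ]
[0.453 0.476 0.14 ]
[0.533 0.215 0.149]
[0.623 0.226 0.15 ]
```

View pics/c1.png

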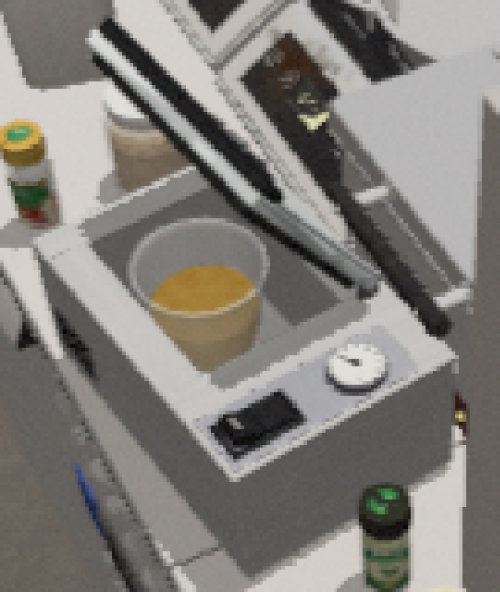

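View pics/c2.png

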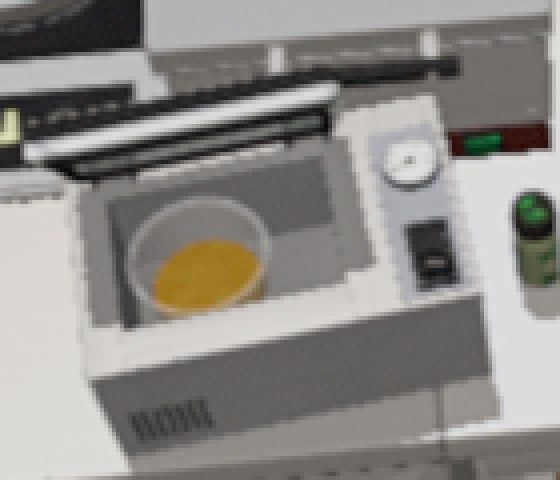

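The scene crop shows the rim corners at front-right (233,478), front-left (38,243) and rear-right (452,357). In the top crop they are at (482,290), (90,380) and (432,95), with the rocker at (432,255). I'll fit the pose from these.

```bash
cat >> h.py <<'E'
from scipy.optimize import least_squares
s,t=load('scene'),load('top')
S=lambda u,v:np.array([165+u/3.7,60+v/3.7]); T=lambda u,v:np.array([120+u/4,155+v/4])
obs=[(s,S(233,478),(-.103,-.155,.14)),(s,S(38,243),(-.103,.155,.14)),(s,S(452,357),(.103,-.155,.14)),
(t,T(482,290),(-.103,-.155,.14)),(t,T(90,380),(-.103,.155,.14)),(t,T(432,95),(.103,-.155,.14))]
def W(p,q):
    c,n=np.cos(p[2]),np.sin(p[2]);return np.array([p[0]+c*q[0]-n*q[1],p[1]+n*q[0]+c*q[1],q[2]])
r=least_squares(lambda p:np.concatenate([proj(d,W(p,q))-o for d,o,q in obs]),[.58,.36,0])
P=r.x
def L(h,q,a=1.0): # lid point -> vac coords ; q lid coords
    c,n=np.cos(a),np.sin(a); return np.array([h[0]+c*q[0]+n*q[2],h[1]+q[1],.152-n*q[0]+c*q[2]])
E
python3 - <<'E'
from h import *
print(P.round(4),r.fun.round(1))
c,n=np.cos(P[2]),np.sin(P[2])
for d,o in((s,S(258,420)),(t,T(432,256)),(s,S(357,362)),(t,T(410,160))):
    w=onz(d,*o,.15);e=w[:2]-P[:2];print(w.round(4),(c*e[0]+n*e[1]).round(4),(-n*e[0]+c*e[1]).round(4))
for h in((.085,0),(.085,.035)):
  im=s['img'].copy();print(h)
  for q in((-.184,.113,.024),(-.184,-.113,.024),(-.184,-.113,-.003),(0,-.113,.009),(-.184,.113,-.003)):
    w=W(P,L(h,q));a,b=proj(s,w),proj(t,w)
    print(q,w.round(3),((a-[165,60])*3.7).round(),((b-[120,155])*4).round())
E
```

```text
[0.5769 0.3431 0.1312] [ 0.1  0.8 -2.1 -1.3  2.  -0.3  0.5  0.5 -1.  -0.2  0.6 -0.4]
[0.5326 0.2113 0.15  ] -0.0612 -0.1248
[0.5273 0.2141 0.15  ] -0.0661 -0.1214
[0.6231 0.227  0.15  ] 0.0306 -0.1212
[0.624  0.2265 0.15  ] 0.0315 -0.1218
(0.085, 0)
(-0.184, 0.113, 0.024) [0.568 0.456 0.32 ] [139.  27.] [ 70. 114.]
(-0.184, -0.113, 0.024) [0.597 0.232 0.32 ] [312. 199.] [380.  52.]
(-0.184, -0.113, -0.003) [0.575 0.229 0.305] [285. 229.] [388.  87.]
(0, -0.113, 0.009) [0.683 0.243 0.157] [416. 314.] [385. 100.]
(-0.184, 0.113, -0.003) [0.545 0.453 0.305] [115.  56.] [ 78. 150.]
(0.085, 0.035)
(-0.184, 0.113, 0.024) [0.563 0.491 0.32 ] [115.   4.] [ 21. 123.]
(-0.184, -0.113, 0.024) [0.593 0.267 0.32 ] [283. 170.] [333.  61.]
(-0.184, -0.113, -0.003) [0.57  0.264 0.305] [256. 200.] [341.  97.]
(0, -0.113, 0.009) [0.679 0.278 0.157] [390. 288.] [344. 109.]
(-0.184, 0.113, -0.003) [0.541 0.488 0.305] [91. 32.] [ 28. 160.]
```

```bash
python3 - <<'E'
from h import *
# lid outline: ridge/slab corners
o=[(s,S(108,20),(-.184,.113,.024)),(s,S(90,38),(-.184,.113,-.003)),(s,S(283,188),(-.184,-.113,.024)),(t,T(25,155),(-.184,.113,-.003)),(t,T(338,85),(-.184,-.113,.009))]
f=lambda h:np.concatenate([proj(d,W(P,L(h,q,h[2])))-a for d,a,q in o])
for g in(f,lambda h:f([h[0],h[1],1.0])):
    r=least_squares(g,[.08,.035,1.]);print(r.x.round(4),r.fun.round(1))
for x in(-.061,-.079,-.083):print('rocker',x,W(P,(x,-.126,.15)).round(4))
h=(.08,.035)
for a in(1,.8,.6,.4,.2,0):
    c=L(h,(-.174,0,.019),a) # contact = front-lower tip edge
    w=W(P,c+[.011,0,0]);print(a,c.round(4),w.round(4))
E
```

```text
[0.0934 0.0342 0.9345] [ 1.6 -2.2  0.6  0.8 -0.5 -2.5  1.9  3.1  0.5  0.8]
[0.0798 0.0305 1.    ] [ 1.  -2.9 -0.4 -0.2 -0.8 -3.   2.6  2.4  1.6  0. ]
rocker -0.061 [0.5329 0.2102 0.15  ]
rocker -0.079 [0.5151 0.2078 0.15  ]
rocker -0.083 [0.5111 0.2073 0.15  ]
1 [0.002  0.035  0.3087] [0.5852 0.3795 0.3087]
0.8 [-0.0276  0.035   0.2901] [0.5559 0.3756 0.2901]
0.6 [-0.0529  0.035   0.2659] [0.5308 0.3723 0.2659]
0.4 [-0.0729  0.035   0.2373] [0.511  0.3697 0.2373]
0.2 [-0.0868  0.035   0.2052] [0.4972 0.3679 0.2052]
0 [-0.094  0.035  0.171] [0.49   0.3669 0.171 ]
```

```bash
python3 -m creep '[{"translation":[10,0,40],"rot":[0,0,0],"claw":-1},{"translation":[25,35,80],"rot":[0,0,0],"claw":-1},{"translation":[60,110,90],"rot":[0,0,-5],"claw":-1},{"translation":[110,235,90],"rot":[0,0,-9.5],"claw":-1},{"translation":[110,235,90],"rot":[0,0,-9.5],"claw":-1},{"translation":[110,235,90],"rot":[0,0,-9.5],"claw":-1},{"translation":[180,450,90],"rot":[0,0,-9.5],"claw":-1},{"translation":[180,450,90],"rot":[0,0,-9.5],"claw":-1},{"translation":[180,450,90],"rot":[0,0,-9.5],"claw":-1},{"translation":[180,450,90],"rot":[0,0,-9.5],"claw":-1},{"translation":[180,450,90],"rot":[0,0,-9.5],"claw":-1},{"translation":[250,660,90],"rot":[0,0,-9.5],"claw":-1},{"translation":[250,660,90],"rot":[0,0,-9.5],"claw":-1},{"translation":[250,660,90],"rot":[0,0,-9.5],"claw":-1},{"translation":[250,660,90],"rot":[0,0,-9.5],"claw":-1},{"translation":[250,660,90],"rot":[0,0,-9.5],"claw":-1},{"translation":[250,660,90],"rot":[0,0,-9.5],"claw":-1}]'
```

```text
time_s: 1.52
ee_pos: [0.4173, 0.0171, 0.3212]
orientation: [0.998, 0.066, 0.0, 0.0]
ft_force: [1.3, -0.6, 0.4]
width: 0.0
gripper_force: 0.0
```

```bash
python3 -m creep '[{"translation":[20,36,0],"rot":[0,0,0],"claw":-1},{"translation":[40,72,-10],"rot":[0,0,0],"claw":-1},{"translation":[60,108,-40],"rot":[0,0,0],"claw":-1},{"translation":[74,134,-75],"rot":[0,0,0],"claw":-1},{"translation":[80,145,-100],"rot":[0,0,0],"claw":-1},{"translation":[80,145,-130],"rot":[0,0,0],"claw":-1},{"translation":[80,145,-130],"rot":[0,0,0],"claw":-1},{"translation":[80,145,-130],"rot":[0,0,0],"claw":-1},{"translation":[80,145,-130],"rot":[0,0,0],"claw":-1},{"translation":[80,145,-130],"rot":[0,0,0],"claw":-1}]'
python3 - <<'E'
from workcell import env
import cv2,numpy as np
o=env.get_obs();print(o['ee_pos'],o['ft_force'])
a=env.get_image('scene')['img'][60:220,165:300];b=env.get_image('wrist')
print(b['tool_from_camera'].round(3),b['fx'])
a=cv2.resize(a,(400,474),interpolation=3);b=cv2.resize(b['img'],(400,300))
c=np.zeros((474,800,3),np.uint8);c[:,:400]=a;c[:300,400:]=b
cv2.imwrite('pics/r1.png',c[:,:,::-1])
E
```

```text
time_s: 2.35
ee_pos: [0.4985, 0.1597, 0.1933]
orientation: [0.998, 0.066, 0.002, -0.0]
ft_force: [0.4, 0.4, 0.5]
width: 0.001
gripper_force: 0.0
[0.49849607 0.1597462  0.19334121] [0.448163   0.41396426 0.48086691]
[[-0.001  0.966  0.26   0.065]
 [ 1.     0.001  0.001  0.   ]
 [ 0.     0.26  -0.966 -0.143]
 [ 0.     0.     0.     1.   ]] 292.28607790787186
```

View pics/r1.png

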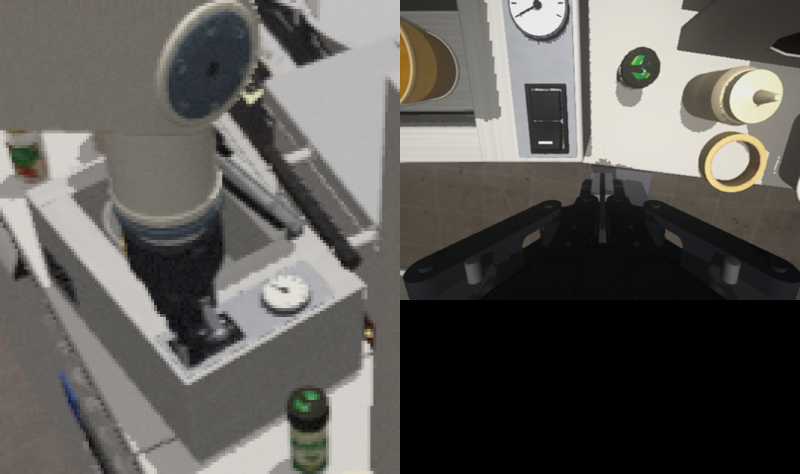

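The wrist view shows the rocker ahead and to the left of the shut fingers, spanning about (528–570, 83–155) with its fold at about (548,121). The gauge is at (540,12). The arm ended about 50 mm short in y, so I'll locate the rocker from this view.

```bash
python3 - <<'E'
from h import *
from workcell import env
from scipy.spatial.transform import Rotation as R
o=env.get_obs();b=env.get_image('wrist');M=b['tool_from_camera'];Rt=R.from_quat(o['orientation']).as_matrix()
print(o['ee_pos'].round(4),W(P,(-.081,-.125,.15)))
k=1.4
for u,v,z in((149,121,.149),(128,156,.146),(171,154,.146),(140,12,.15),(180,158,.14)):
    r=np.array([(u*k-b['cx'])/b['fx'],-(v*k-b['cy'])/b['fy'],-1])
    c=o['ee_pos']+Rt@M[:3,3];d=Rt@M[:3,:3]@r
    w=c+d*(z-c[2])/d[2];e=w[:2]-P[:2];cc,n=np.cos(P[2]),np.sin(P[2])
    print((u,v),w.round(4),'vac',(cc*e[0]+n*e[1]).round(4),(-n*e[0]+cc*e[1]).round(4))
E
```

```text
[0.4984 0.1598 0.1932] [0.51294412 0.20857493 0.15      ]
(149, 121) [0.5325 0.2121 0.149 ] vac -0.0612 -0.124
(128, 156) [0.4961 0.2305 0.146 ] vac -0.0949 -0.1011
(171, 154) [0.5034 0.1901 0.146 ] vac -0.0929 -0.1421
(140, 12) [0.6174 0.2245 0.15  ] vac 0.0247 -0.1229
(180, 158) [0.4986 0.1816 0.14  ] vac -0.0988 -0.1499
```

```bash
python3 -m creep '[{"translation":[7,25,0],"rot":[0,0,0],"claw":-1},{"translation":[14,49,0],"rot":[0,0,0],"claw":-1},{"translation":[14,49,0],"rot":[0,0,0],"claw":-1},{"translation":[14,49,-10],"rot":[0,0,0],"claw":-1},{"translation":[14,49,-20],"rot":[0,0,0],"claw":-1},{"translation":[14,49,-27],"rot":[0,0,0],"claw":-1},{"translation":[14,49,-31],"rot":[0,0,0],"claw":-1},{"translation":[14,49,-34],"rot":[0,0,0],"claw":-1},{"translation":[14,49,-37],"rot":[0,0,0],"claw":-1},{"translation":[14,49,-40],"rot":[0,0,0],"claw":-1},{"translation":[14,49,-42],"rot":[0,0,0],"claw":-1},{"translation":[14,49,-43],"rot":[0,0,0],"claw":-1},{"translation":[14,49,-44],"rot":[0,0,0],"claw":-1},{"translation":[14,49,-44],"rot":[0,0,0],"claw":-1},{"translation":[14,49,-44],"rot":[0,0,0],"claw":-1}]'
```

```text
time_s: 3.75
ee_pos: [0.5115, 0.2088, 0.1487]
orientation: [0.998, 0.066, 0.0, 0.0]
ft_force: [-7.3, -3.1, 17.4]
width: -0.003
gripper_force: 9.0
```

```bash
python3 -m creep '[{"translation":[0,0,0],"rot":[0,0,0],"claw":-1},{"translation":[0,0,10],"rot":[0,0,0],"claw":-1},{"translation":[-5,0,30],"rot":[0,0,0],"claw":-1},{"translation":[-15,-5,60],"rot":[0,0,0],"claw":-1},{"translation":[-20,-10,90],"rot":[0,0,0],"claw":-1},{"translation":[-20,-10,90],"rot":[0,0,0],"claw":-1},{"translation":[-20,-10,90],"rot":[0,0,0],"claw":-1}]'
python3 - <<'E'
from workcell import env
import cv2,numpy as np
o=env.get_obs();print(o['ee_pos'],o['ft_force'])
b=env.get_image('wrist')
cv2.imwrite('pics/w2.png',cv2.resize(b['img'],(800,600))[:,:,::-1])
E
```

```text
time_s: 4.33
ee_pos: [0.4926, 0.1994, 0.2392]
orientation: [0.998, 0.066, 0.002, -0.001]
ft_force: [-0.6, 0.2, -0.8]
width: -0.003
gripper_force: 0.0
[0.49257411 0.1993863  0.23922797] [-0.61019488  0.20414129 -0.80575347]
```

View pics/w2.png

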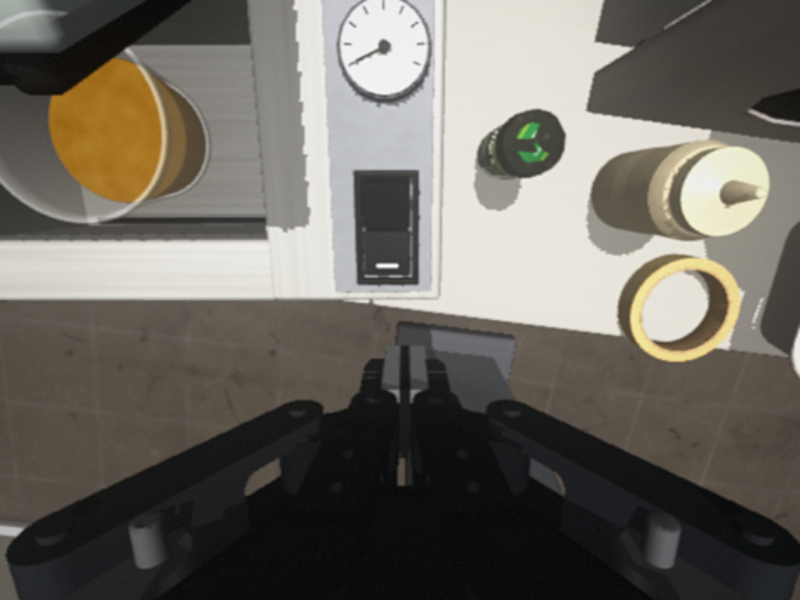

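The rocker's front half (y 233–275) now lies flat and its rear half (178–230) stands up, so the switch is on. The cup is undisturbed and the lid's edge shows at top left. Next I'll move above and behind the lid's pressing strip.

```bash
python3 -m creep '[{"translation":[0,0,40],"rot":[0,0,0],"claw":-1},{"translation":[0,0,80],"rot":[0,0,0],"claw":-1},{"translation":[0,0,120],"rot":[0,0,0],"claw":-1},{"translation":[0,0,155],"rot":[0,0,0],"claw":-1},{"translation":[0,0,155],"rot":[0,0,0],"claw":-1},{"translation":[20,30,155],"rot":[0,0,0],"claw":-1},{"translation":[40,60,155],"rot":[0,0,0],"claw":-1},{"translation":[60,90,155],"rot":[0,0,0],"claw":-1},{"translation":[80,120,155],"rot":[0,0,0],"claw":-1},{"translation":[100,150,155],"rot":[0,0,0],"claw":-1},{"translation":[115,180,155],"rot":[0,0,0],"claw":-1},{"translation":[115,180,130],"rot":[0,0,0],"claw":-1},{"translation":[115,180,110],"rot":[0,0,0],"claw":-1},{"translation":[115,180,110],"rot":[0,0,0],"claw":-1},{"translation":[115,180,110],"rot":[0,0,0],"claw":-1}]'
python3 - <<'E'
from workcell import env
import cv2,numpy as np
o=env.get_obs();print(o['ee_pos'],o['ft_force'])
a=env.get_image('scene')['img'][40:220,165:335];b=env.get_image('top')['img'][135:275,100:280]
a=cv2.resize(a,(400,424),interpolation=3);b=cv2.resize(b,(400,311),interpolation=3)
c=np.zeros((424,800,3),np.uint8);c[:,:400]=a;c[:311,400:]=b
cv2.imwrite('pics/l1.png',c[:,:,::-1])
E
```

```text
time_s: 5.63
ee_pos: [0.6057, 0.3786, 0.3443]
orientation: [0.998, 0.066, -0.002, 0.001]
ft_force: [0.4, -0.1, 1.4]
width: 0.0
gripper_force: 0.0
[0.60572464 0.37862979 0.34430825] [ 0.42301382 -0.05499282  1.41279665]
```

View pics/l1.png

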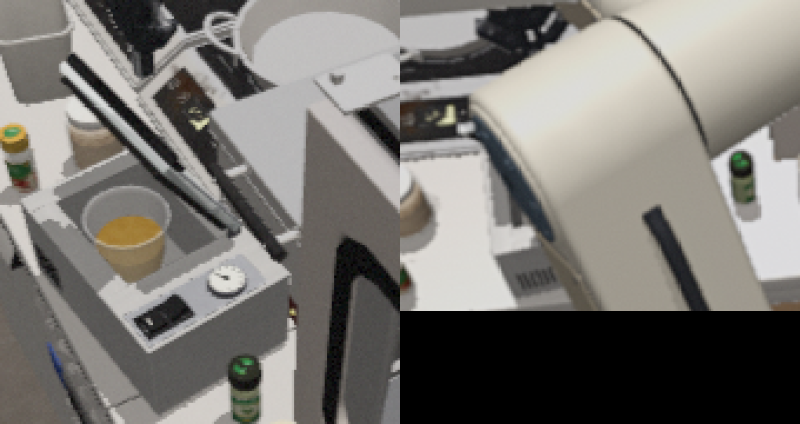

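```bash
python3 - <<'E'
from workcell import env
from h import *
o=env.get_obs();print(o['q'].round(2),o['ee_pos'])
print(proj(s,(.4985,.1597,.1933)),proj(s,o['ee_pos']),proj(s,o['ee_pos']+[0,0,.2]))
d=env.get_image('scene');e=env.get_image('wrist');print(abs(d['view']-s['view']).max())
c=np.zeros((300,800,3),np.uint8);c[:,:400]=cv2.resize(d['img'],(400,300));c[:,400:]=cv2.resize(e['img'],(400,300))
cv2.imwrite('pics/l2.png',c[:,:,::-1])
E
```

```text
[0.56 0.42 1.28 0.   1.44 2.  ] [0.6067205  0.37895165 0.34774779]
[229.91534168 181.25516839] [226.45610313  69.99210424] [217.26533295  -7.95637952]
0.0
```

View pics/l2.png

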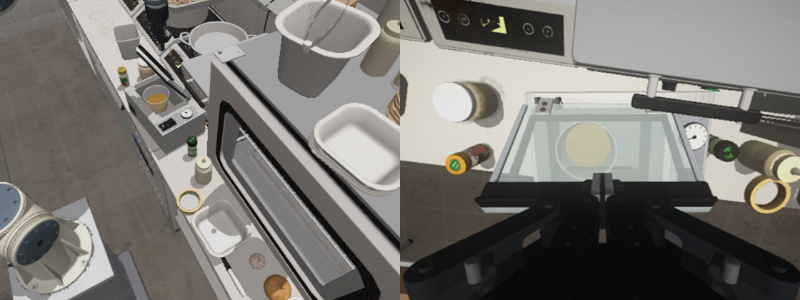

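The scene shows the gripper above the lid at (155,30), and the wrist view shows the fingers centred on the black strip (480–718, fingers at 602). Nothing has been disturbed. I'll make contact and start along the arc.

```bash
python3 -m creep '[{"translation":[-5,0,-10],"rot":[0,0,0],"claw":-1},{"translation":[-10,0,-20],"rot":[0,0,0],"claw":-1},{"translation":[-14,0,-30],"rot":[0,0,0],"claw":-1},{"translation":[-18,0,-40],"rot":[0,0,0],"claw":-1},{"translation":[-24,-1,-43],"rot":[0,0,0],"claw":-1},{"translation":[-30,-2,-47],"rot":[0,0,0],"claw":-1},{"translation":[-36,-3,-51],"rot":[0,0,0],"claw":-1},{"translation":[-42,-4,-55],"rot":[0,0,0],"claw":-1},{"translation":[-48,-4,-59],"rot":[0,0,0],"claw":-1},{"translation":[-48,-4,-59],"rot":[0,0,0],"claw":-1}]'
```

```text
time_s: 6.67
ee_pos: [0.5584, 0.3748, 0.2867]
orientation: [0.998, 0.066, 0.001, 0.0]
ft_force: [8.0, 1.4, -4.0]
width: -0.002
gripper_force: 4.2
```

The force has a -z component, so the fingertip is pushing on the back of the ridge. I'll shift a few mm towards the hinge and carry on.

```bash
python3 -m creep '[{"translation":[3,0,-4],"rot":[0,0,0],"claw":-1},{"translation":[0,-1,-8],"rot":[0,0,0],"claw":-1},{"translation":[-5,-1,-12],"rot":[0,0,0],"claw":-1},{"translation":[-10,-2,-16],"rot":[0,0,0],"claw":-1},{"translation":[-15,-3,-20],"rot":[0,0,0],"claw":-1},{"translation":[-19,-3,-24],"rot":[0,0,0],"claw":-1},{"translation":[-19,-3,-24],"rot":[0,0,0],"claw":-1}]'
```

```text
time_s: 7.25
ee_pos: [0.5394, 0.3718, 0.2635]
orientation: [0.998, 0.066, 0.001, 0.0]
ft_force: [5.7, 1.3, 1.2]
width: 0.0
gripper_force: 2.2
```

```bash
python3 -m creep '[{"translation":[-3,0,-7],"rot":[0,0,0],"claw":-1},{"translation":[-8,-1,-14],"rot":[0,0,0],"claw":-1},{"translation":[-13,-2,-21],"rot":[0,0,0],"claw":-1},{"translation":[-18,-3,-29],"rot":[0,0,0],"claw":-1},{"translation":[-22,-3,-37],"rot":[0,0,0],"claw":-1},{"translation":[-25,-3,-45],"rot":[0,0,0],"claw":-1},{"translation":[-28,-4,-53],"rot":[0,0,0],"claw":-1},{"translation":[-31,-4,-61],"rot":[0,0,0],"claw":-1},{"translation":[-33,-5,-69],"rot":[0,0,0],"claw":-1},{"translation":[-35,-5,-76],"rot":[0,0,0],"claw":-1},{"translation":[-36,-5,-80],"rot":[0,0,0],"claw":-1},{"translation":[-36,-5,-80],"rot":[0,0,0],"claw":-1}]'
```

```text
time_s: 8.25
ee_pos: [0.5025, 0.3674, 0.1837]
orientation: [0.998, 0.066, -0.001, -0.0]
ft_force: [-1.4, 0.7, 6.3]
width: 0.003
gripper_force: 3.2
```

Good: 6.3 N upward and 13 mm still to go. I'll finish closing it and overpress slightly.

```bash
python3 -m creep '[{"translation":[0,0,-3],"rot":[0,0,0],"claw":-1},{"translation":[-1,0,-6],"rot":[0,0,0],"claw":-1},{"translation":[-1,0,-9],"rot":[0,0,0],"claw":-1},{"translation":[-1,0,-11],"rot":[0,0,0],"claw":-1},{"translation":[-1,0,-12],"rot":[0,0,0],"claw":-1},{"translation":[-1,0,-12],"rot":[0,0,0],"claw":-1},{"translation":[-1,0,-12],"rot":[0,0,0],"claw":-1}]'
```

```text
time_s: 8.83
ee_pos: [0.5008, 0.3671, 0.1721]
orientation: [0.998, 0.066, -0.002, -0.0]
ft_force: [-4.6, 0.5, 6.8]
width: -0.001
gripper_force: 3.5
```

```bash
python3 -m creep '[{"translation":[0,0,-1],"rot":[0,0,0],"claw":-1},{"translation":[0,0,-2],"rot":[0,0,0],"claw":-1},{"translation":[0,0,-2],"rot":[0,0,0],"claw":-1},{"translation":[0,0,-2],"rot":[0,0,0],"claw":-1}]'
```

```text
time_s: 9.17
ee_pos: [0.5006, 0.3671, 0.1708]
orientation: [0.998, 0.066, -0.002, -0.0]
ft_force: [-6.4, 0.2, 12.7]
width: 0.002
gripper_force: 6.2
```

Force is rising at z = 0.171, the expected shut height. One more mm, then I'll check with a picture.

```bash
python3 -m creep '[{"translation":[0,0,-1],"rot":[0,0,0],"claw":-1},{"translation":[0,0,-1],"rot":[0,0,0],"claw":-1},{"translation":[0,0,-1],"rot":[0,0,0],"claw":-1},{"translation":[0,0,-1],"rot":[0,0,0],"claw":-1},{"translation":[0,0,-1],"rot":[0,0,0],"claw":-1},{"translation":[0,0,-1],"rot":[0,0,0],"claw":-1}]'
python3 - <<'E'
from workcell import env
import cv2,numpy as np
o=env.get_obs();print(o['ee_pos'],o['ft_force'])
a=env.get_image('scene')['img'][60:220,165:300];b=env.get_image('wrist')
a=cv2.resize(a,(400,474),interpolation=3);b=cv2.resize(b['img'],(400,300))
c=np.zeros((474,800,3),np.uint8);c[:,:400]=a;c[:300,400:]=b
cv2.imwrite('pics/f.png',c[:,:,::-1])
E
```

```text
time_s: 9.67
ee_pos: [0.5007, 0.3672, 0.1706]
orientation: [0.998, 0.066, -0.001, -0.0]
ft_force: [-8.7, -1.8, 18.9]
width: 0.004
gripper_force: 9.3
[0.5007108  0.36716874 0.17062179] [-8.70032942 -1.80270123 18.91633049]
```

View pics/f.png

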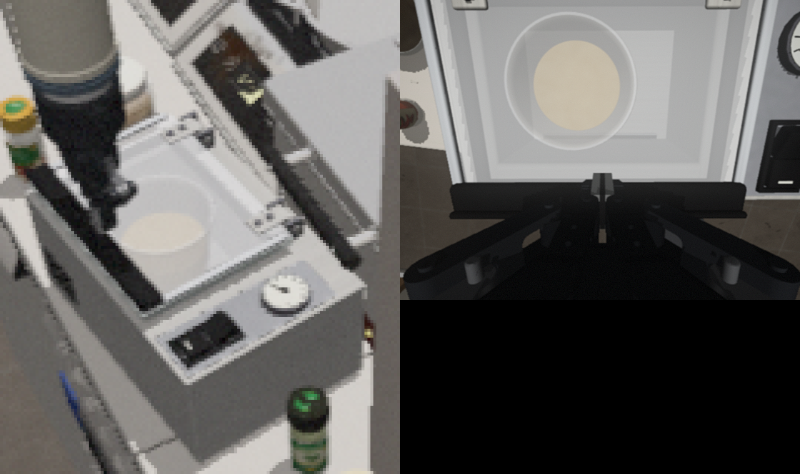

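The lid lies flat on the machine with the fingers on its black strip at (105,215). It has reached a hard stop, since the force is rising with no further motion. The rocker is on and the cup is upright, so I'm handing in.

```bash
python3 -c "
from workcell import env
print(env.close_job())"
```

```text
the job is handed in; nothing more can be done
None
```

The vacuum machine is switched on, and the job was handed in with the fingers holding the lid fully shut at about 19 N; the last picture showed the cup upright, and no verdict came back.

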